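# Dock a parts tray and lock it in

## Robot

A 6-joint arm with a two-finger parallel gripper is mounted at the origin on the work surface. World frame = base frame: x ahead of the robot, y to its left, z up, the work surface at z = 0. Lengths are in m, angles in rad, forces in N, time in s.
With the tool pointing down it reaches from about 0.15 to 0.775 m from the base axis. Payload 6.1 kg.
Tool frame: the origin (TCP) lies on the centre line of the jaws, within the pads' length; the fingertips stand 11 mm ahead of it and the grasp point (between the pads) lies 8 mm behind it (robot.nose_length is the z of the fingertips in the tool frame, in m); z points along the fingers, y is the line along which they close (so a half turn about z gives the same grasp; the last joint's range is limited). The gripper opens to 85 mm and grips with 20 to 120 N. Pads are 22 mm wide; open, the fingers measure 114 mm over their backs; the gripper's body (76 mm by 85 mm) begins 54 mm behind the grasp point. The pads swing forward as they close: fully open they stand 13 mm farther back than shut.
Start: joints at [-1.273, 0.126, -0.04, 1.405, 0, 1.571], TCP at [0.154, -0.502, 0.242] pointing down, gripper open.
Joint ranges: [-2.72, 2.72], [-0.95, 1.95], [-1.27, 1.35], [-1.78, 2.02], [-1.46, 1.47], [-3.14, 3.14]. Speed limits (rad/s): [2.39, 2.39, 3.01, 3.14, 3.14, 3.14].

## Interface

Orientations are given as a rotation vector (axis times angle).
In Python, from cell import robot, viewer, models gives the robot as it stands.
- The arm moves only by the shell command python3 -m creep 'ROWS'. ROWS is JSON, a list that holds one entry, the list of rows, each a list of 7 numbers: the shift along the tool's x, y, z in cm, then the turn, a rotation vector about the tool's x, y, z in degrees, then the closure, from 0 (fully open) to 1 (shut). In form: [[[tx, ty, tz, ax, ay, az, gripper], ...]]. A call has 1 to 10 rows; each row shifts and turns the commanded pose from where the row before left it, along the tool's axes as they then stand; what a row does not reach is not made up. A row lasts 1/12 s, in which the tool goes at most 41.7 mm and 7.16 degrees, less where a joint would pass 70% of its speed; a pose out of reach is approached as far as the arm can. A call is refused whole if a number of a shift passes 4.17 or a number of a turn 7.16, either way. A call with a gripper value outside its range is refused whole. The fingers move at their own pace and stop on an object; the grip force is fixed at half the most. Time passes only in rows, so rows that do not move let the fingers close. It gives the time, the measured TCP pose, the force, the opening and the grip force at its end, in the units of the state.
- robot.state(): the state, without advancing time (a new reading comes with each control period).
- viewer.get_image(name): name is "side" or "top" or "wrist"; returns a dict with "image" (480x640x3 uint8, red, green, blue), "depth" (480x640 float32, m along the optical axis (not along the pixel's ray), 0 where there is no reading), "K" (3x3 intrinsics, pixels), "k1" (the pictures are not rectified: a ray, as slopes to the right and down, at radius r is drawn at 1 + k1 r^2 times it, then the intrinsics apply), "R" (3x3) and "t" (3): a world point X has camera coordinates R X + t; the wrist camera has in their place "mount" (4x4, takes a point from camera to tool coordinates, whose origin is the TCP and whose axes are the flange's). Camera axes: x right, y down, z forward; pixel columns grow to the right and rows downward; lengths in m; the calibration is good to about 2 mm. A picture is of the moment at which its call begins: read the wrist's pose just before it.
- robot.hand_in(): hands the job in; it is judged then, once.
Trained networks look in the newest picture that a camera, given by its name, has taken for a name from the list of things; names that differ only in an ending like _2 or _b are one class to them, and where a whole thing is asked for, a point or a joint stands for the part that bears it (a point fixed in the world has none). Each returns a list of dicts, best first, with "score" (0 to 1); they miss things now and then, are a little off and sometimes report something else, mostly with a low value. They report only what shows in the picture. A call takes as long as a camera call.
- models.cut_out(camera, target): "mask" (480x640 bool, what is visible of it) and "box" ([left, top, width, height] in pixels, round what is visible of it).
- models.landmark_of(camera, target): "xy" ([column, row] in pixels: a listed point, or the origin of a listed thing).
The state is a dict: "clock": time; "joint_positions": joint angles; "joint_vel": joint speeds; "joint_efforts": joint torques, N m; "tool_pos": TCP position; "ee_rot": TCP orientation; "ft_force": force on the tool from outside, world axes, zero at the start; "wrist_torque": the same for the moment, N m; "width": opening from 0.0 (shut) to 1.0 (fully open); "gripper_force": force on a finger pad.
Only numpy, scipy, OpenCV 4.12 (cv2) and the standard library are available. Lean on these libraries where they do the work, as an engineer would, in place of code of your own. Each camera call takes 0.05 s, during which the arm holds its last target. There are 200 camera calls.

## Task

Push the loaded steel parts tray all the way into the blue docking rack until it meets the back stop, and only then swing the orange latch across behind it, as far as it goes, so that the tray is locked in. Keep the parts in the tray, and leave the spare tray, the oil bottle and the screwdriver where they are.

Things in the scene. Friction and masses are not known exactly. Their poses are not given: they have to be found in the camera images.
- dock: blue docking rack fixed to the bench. Origin on the bench, at the middle of the bay's mouth; +x is the way the tray is pushed in, +y left of that. Base plate 10 mm thick, x = -150 to +172 mm, 150 mm wide. Two side guides 80 mm apart inside, 8 mm thick, x = 0 to 172, top 34 mm above the bench. Grey keeper block for the latch's end: x = -29 to +7, y = +51 to +69, top 52 mm above the bench.
- bay_stop (a point): centre of the face of the back stop, the wall that closes the far end of the bay: at x = +160, y = 0, z = 33 mm in the rack's frame. The wall is 96 mm wide, 12 mm thick, its top 55 mm above the bench. The fully home tray touches it with its front wall.
- tray: open steel tray, 160 mm long (its x), 76 wide, 50 high, walls 4 mm, about 0.45 kg, white card on its rear (-x) wall. Origin at the centre of its underside. It stands on the rack's base plate, in line with the bay and already started between the guides, sticking out by 50 to 110 mm. Fully home its origin lies at x = +80, y = 0, z = 10 mm in the rack's frame.
- latch (a joint): angle (rad) of the orange latch arm about its vertical pivot. 0: pointing back out of the mouth, along the rack's -x; negative: swung outwards, away from the tray (limit -0.9); 1.571: fully closed at its stop, across the mouth behind the tray, arm along the rack's +y. Closes clockwise from above; stays where left (0.1 N m friction). A tray that sticks out is in its way.
- latch_pivot (a point): the latch's pivot axis, at x = -12, y = -60 mm in the rack's frame, at mid-height of the arm, 43 mm above the bench. The arm is 14 mm wide, from 36 to 50 mm above the bench, and reaches 112 mm from the pivot.
- latch_knob (a point): centre of the black upright knob on the latch arm, 95 mm from the pivot, 68 mm above the bench. The knob is 22 mm in diameter and stands from 50 to 86 mm above the bench.
- clamp_ring: black ring lying in the tray, 48 mm outside diameter, 34 mm hole, 16 mm high; origin at the centre of its underside
- turret: aluminium cylinder standing in the tray, 26 mm in diameter, 22 mm high; origin at the centre of its underside
- spare_tray: empty steel tray to leave alone, 120 mm long (its x), 76 mm wide, 50 mm high, on the bench; origin at the centre of its underside
- oil: small white oil bottle with a red cap to leave alone, 40 mm in diameter, 95 mm high, upright on the bench; origin at the centre of its underside
- driver: yellow-handled screwdriver to leave alone, lying on the bench along its x; origin on its underside

How it is judged:
By the outcome, as a careful person would: the job done as asked, in the order asked, and still so for the second after the job is handed in, with the robot touching nothing.
It also fails if it takes over 56 s, if anything falls off the work surface, if the arm or the gripper's body presses on something with over 40 N, if the wrist force passes 120 N, or if a joint passes its speed limit or range.

## Working session

There is one attempt and no reset: what is moved stays moved. The work goes in short steps, Python scripts to look and compute and a shell command to move; the robot and the scene stay as the last step left them, time stands still between calls to the robot, and variables do not carry over. Pictures are saved under pics/ and viewed, at most 10 in all, crops included, and the job is handed in when it is done.

```bash
mkdir -p pics; cat > h.py <<'E'
import numpy as np, cv2
from cell import robot, viewer, models
from scipy.spatial.transform import Rotation as Ro
def cam(name):
    s=robot.state(); d=viewer.get_image(name)
    if 'R' not in d or name=='wrist':
        T=np.eye(4);T[:3,:3]=Ro.from_rotvec(s['ee_rot']).as_matrix();T[:3,3]=s['tool_pos']
        M=T@np.array(d['mount']); d['R']=M[:3,:3].T; d['t']=-M[:3,:3].T@M[:3,3]
    d['R']=np.array(d['R']);d['t']=np.array(d['t']);d['K']=np.array(d['K'])
    return d
def ray(d,xy):
    p=cv2.undistortPoints(np.array([[xy]],float),d['K'],np.array([d['k1'],0,0,0,0],float))[0,0]
    return -d['R'].T@d['t'], d['R'].T@np.array([p[0],p[1],1.])
def atz(d,xy,z):
    c,r=ray(d,xy); return c+r*(z-c[2])/r[2]
def atdepth(d,xy):
    u,v=np.round(xy).astype(int); z=np.median(d['depth'][v-2:v+3,u-2:u+3]); c,r=ray(d,xy); return c+r*z
def tri(obs):
    A=np.zeros((3,3));b=np.zeros(3)
    for d,xy in obs:
        c,r=ray(d,xy); r=r/np.linalg.norm(r); P=np.eye(3)-np.outer(r,r); A+=P;b+=P@c
    return np.linalg.solve(A,b)
def proj(d,X):
    return cv2.projectPoints(np.array(X,float).reshape(-1,3),cv2.Rodrigues(d['R'])[0],d['t'],d['K'],np.array([d['k1'],0,0,0,0],float))[0][:,0]
E
python3 - <<'E'
from h import *
np.set_printoptions(precision=3,suppress=True)
ds={}
for n in ['top','side']:
    d=cam(n); ds[n]=d; cv2.imwrite(f'pics/{n}0.png',d['image'][:,:,::-1])
    print(n,'cam at',-d['R'].T@d['t'],d['k1'])
    for t in ['dock','bay_stop','tray','latch','latch_pivot','latch_knob','clamp_ring','turret','spare_tray','oil','driver']:
        try: r=models.landmark_of(n,t)[:2]
        except Exception as e: r=[]; print(t,e)
        for q in r: print(t,np.array(q['xy']),round(q['score'],2),atdepth(d,q['xy']))
        if r: ds[n,t]=r[0]['xy']
for t in ['dock','bay_stop','tray','latch_pivot','latch_knob','clamp_ring','turret','spare_tray','oil']:
    if ('top',t) in ds and ('side',t) in ds: print('tri',t,tri([(ds['top'],ds['top',t]),(ds['side'],ds['side',t])]))
s=robot.state();print(s['clock'],s['ee_rot'],s['tool_pos'])
E
```

```text
top cam at [0.364 0.047 1.189] 0.06108880533498369
bay_stop [237.9 272.2] 0.79 [0.499 0.229 0.03 ]
tray [308.9 276.3] 0.77 [0.493 0.092 0.016]
latch it knows: bay_stop, clamp_ring, dock, driver, latch_knob, latch_pivot, oil, spare_tray, tray, turret
latch_pivot [330.1 242.2] 0.68 [0.555 0.05  0.054]
latch_knob [375.5 226.7] 0.58 [ 0.578 -0.034  0.088]
latch_knob [186.1 267.5] 0.2 [0.512 0.335 0.006]
clamp_ring [295.9 271.3] 0.6 [0.503 0.117 0.015]
turret [323.9 271.4] 0.55 [0.5   0.062 0.037]
spare_tray [188.9 268.3] 0.87 [0.51  0.33  0.005]
oil [269.  190.1] 0.61 [0.654 0.168 0.067]
driver [441.9 272.5] 0.58 [ 0.501 -0.167  0.022]
side cam at [ 0.382 -0.626  0.506] -0.05333365717053936
bay_stop [285.3 212.4] 0.69 [0.498 0.227 0.042]
latch it knows: bay_stop, clamp_ring, dock, driver, latch_knob, latch_pivot, oil, spare_tray, tray, turret
latch_knob [359.9 251.3] 0.96 [ 0.626  0.118 -0.001]
clamp_ring [291.  250.7] 0.6 [0.489 0.105 0.028]
turret [298.2 266. ] 0.6 [0.487 0.013 0.057]
spare_tray [285.2 206.1] 0.72 [0.499 0.231 0.055]
oil [371.1 234.8] 0.82 [0.659 0.154 0.011]
driver [330.8 372. ] 0.59 [ 0.498 -0.171  0.001]
tri bay_stop [0.498 0.227 0.042]
tri latch_knob [ 0.576 -0.033  0.102]
tri clamp_ring [0.497 0.117 0.02 ]
tri turret [0.498 0.063 0.022]
tri spare_tray [0.512 0.331 0.002]
tri oil [ 0.669  0.176 -0.002]
1.1 [3.107 0.466 0.   ] [ 0.154 -0.502  0.242]
```

View pics/top0.png

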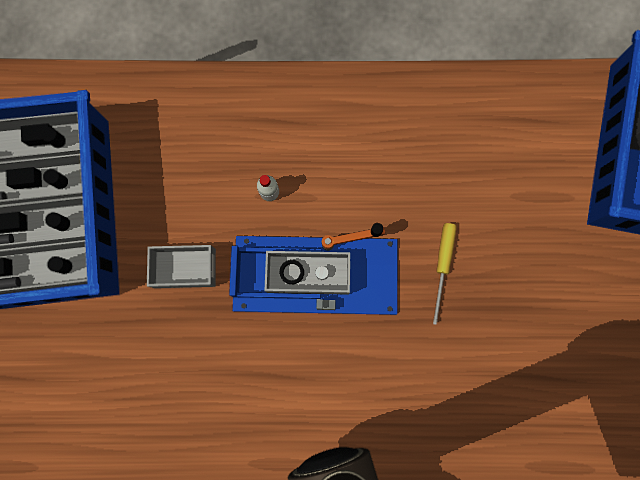

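View pics/side0.png

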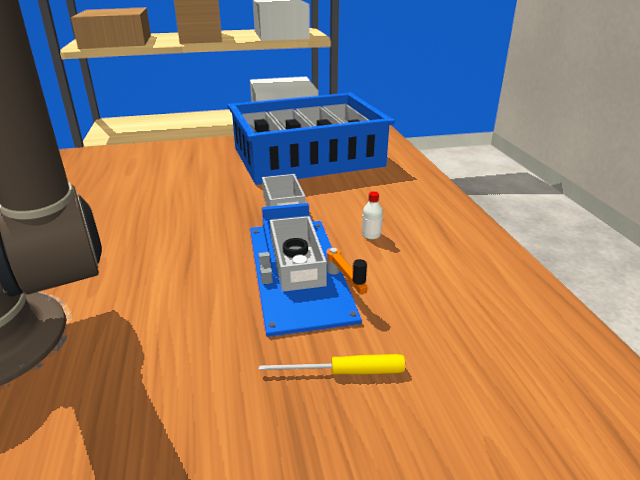

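The top view has the dock's +x pointing left (world +y). The tray (265–350, 252–293) sticks out to the right, and the latch pivot (329,241) and knob (376,229) are swung slightly outward. The driver, oil and spare tray are all clear of the work. Next I fit the dock pose and check it with an overlay.

```bash
cat > fit.py <<'E'
from h import *
np.set_printoptions(precision=4,suppress=True)
d=cam('top'); im=d['image'].astype(int)
# base plate: blue pixels -> world at z=.010, rectangle
m=models.cut_out('top','dock'); 
hsv=cv2.cvtColor(d['image'],cv2.COLOR_RGB2HSV)
blue=cv2.inRange(hsv,(105,120,40),(125,255,255)); blue[:, :220]=0; blue[:,420:]=0; blue[:220]=0; blue[330:]=0
c=max(cv2.findContours(blue,0,1)[0],key=cv2.contourArea)[:,0]
P=np.array([atz(d,p,.010)[:2] for p in c.astype(float)])
r=cv2.minAreaRect((P*1000).astype(np.float32)); print('plate rect mm',r)
a=np.deg2rad(r[2]); 
while not np.deg2rad(45)<a<np.deg2rad(135): a+=np.pi/2
ex=np.array([np.cos(a),np.sin(a)]); ey=np.array([-ex[1],ex[0]])
o=np.array(r[0])/1000-ex*.011
print('dock o',o,'yaw',np.rad2deg(a))
def W(x,y,z): return np.array([*(o+ex*x+ey*y),z])
for n,p in [('bay_stop',(.16,0,.033)),('latch_pivot',(-.012,-.06,.043))]:
    q=models.landmark_of('top',n)
    if q: print(n,W(*p),atz(d,q[0]['xy'],p[2]))
q=models.landmark_of('top','latch_knob')
k=atz(d,q[0]['xy'],.068)[:2]; v=np.array([(k-o)@ex,(k-o)@ey])-[-.012,-.06]
print('knob dock-rel',v,np.linalg.norm(v),'angle',np.arctan2(v[1],-v[0]))
mm=models.cut_out('top','tray')
c=max(cv2.findContours(mm[0]['mask'].astype('uint8'),0,1)[0],key=cv2.contourArea)[:,0]
P=np.array([atz(d,p,.060)[:2] for p in c.astype(float)])-o; 
L=np.c_[P@ex,P@ey]*1000; print('tray score',mm[0]['score'],'x',np.percentile(L[:,0],[1,99]),'y',np.percentile(L[:,1],[1,99]))
tr=np.percentile(L[:,0],1)/1000
img=cv2.resize(d['image'][210:330,215:415,::-1],None,fx=4,fy=4,interpolation=cv2.INTER_CUBIC)
def poly(x0,x1,y0,y1,z,col):
    p=proj(d,[W(*q,z) for q in [(x0,y0),(x1,y0),(x1,y1),(x0,y1)]])
    cv2.polylines(img,[np.int32((p-[215,210]+.5)*4)],True,col,1)
poly(-.15,.172,-.075,.075,.01,(0,255,255)); poly(.16,.172,-.048,.048,.055,(0,255,0)); poly(-.029,.007,.051,.069,.052,(255,0,255))
poly(tr,tr+.16,-.038,.038,.06,(0,0,255)); 
import sys; cv2.imwrite(sys.argv[1],img)
E
python3 fit.py pics/o1.png
```

```text
plate rect mm ((498.05487060546875, 83.32927703857422), (329.33258056640625, 149.5695037841797), 88.93693542480469)
dock o [0.4979 0.0723] yaw 88.93693542480469
bay_stop [0.5008 0.2323 0.033 ] [0.504  0.2315 0.033 ]
latch_pivot [0.5576 0.0592 0.043 ] [0.5587 0.053  0.043 ]
knob dock-rel [-0.0986 -0.028 ] 0.10249878070553761 angle -0.27667742521623034
tray score 0.89 x [-60.0973 101.1945] y [-39.1104  42.3733]
```

View pics/o1.png

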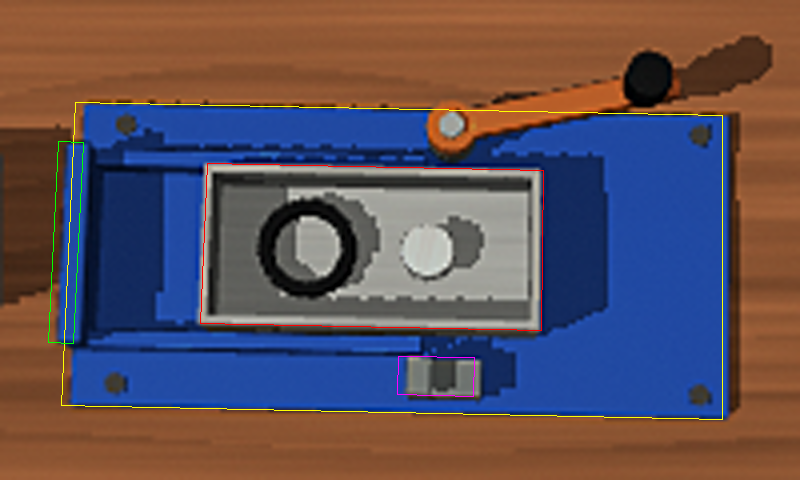

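The overlay shows the tray outline is right: its rear wall is at world y≈0.012. The plate fit included the stop's overhang, and the keeper (440,377) sits about 3 mm nearer. So the dock origin is at about (0.498, 0.0685), yaw 88.9°, and the push is about 56 mm. Turning the tool and moving behind the tray now.

```bash
python3 -m creep '[[[0,0,0,0,0,-7.16,1],[0,0,0,0,0,-7.16,1],[0,0,0,0,0,-7.16,1],[0,0,0,0,0,-7.16,1],[0,0,0,0,0,-7.16,1],[0,0,0,0,0,-7.16,1],[0,0,0,0,0,-7.16,1],[0,0,0,0,0,-7.16,1],[0,0,0,0,0,-7.16,1],[0,0,0,0,0,-7.16,1]]]'
python3 -m creep '[[[2.9,2.07,0,0,0,0,1],[2.9,2.07,0,0,0,0,1],[2.9,2.07,0,0,0,0,1],[2.9,2.07,0,0,0,0,1],[2.9,2.07,0,0,0,0,1],[2.9,2.07,0,0,0,0,1],[2.9,2.07,0,0,0,0,1],[2.9,2.07,0,0,0,0,1],[2.9,2.07,0,0,0,0,1],[2.9,2.07,0,0,0,0,1]]]'
```

```text
clock: 2.23
tool_pos: [0.154, -0.5019, 0.2423]
ee_rot: [-2.24, -2.202, -0.0]
ft_force: [-1.1, -0.3, -0.6]
width: -0.0
gripper_force: 0.0
clock: 3.07
tool_pos: [0.3684, -0.2152, 0.2426]
ee_rot: [2.247, 2.195, 0.0]
ft_force: [0.0, -1.6, 0.2]
width: -0.003
gripper_force: 0.0
```

```bash
python3 -m creep '[[[2.9,2.08,0,0,0,0,1],[2.9,2.08,0,0,0,0,1],[2.9,2.08,0,0,0,0,1],[2.9,2.08,0,0,0,0,1],[2.9,2.08,0,0,0,0,1],[2.9,2.08,0,0,0,0,1],[0,0,4,0,0,0,1],[0,0,4,0,0,0,1],[0,0,4,0,0,0,1],[0,0,0,0,0,0,1]]]'
python3 - <<'E'
from h import *
for n in ('wrist','side'):
    d=cam(n); cv2.imwrite(f'pics/{n}1.png',d['image'][:,:,::-1])
    print(n)
    for t in ['bay_stop','latch_pivot','latch_knob','tray']:
        for q in models.landmark_of(n,t)[:1]: print(t,np.round(q['xy']),round(q['score'],2),np.round(atdepth(d,q['xy']),3))
E
```

```text
clock: 3.9
tool_pos: [0.4912, -0.0448, 0.1143]
ee_rot: [-2.239, -2.189, 0.014]
ft_force: [-2.6, 0.0, -0.7]
width: 0.0
gripper_force: 0.0
wrist
latch_pivot [462.  46.] 0.86 [0.554 0.053 0.055]
latch_knob [548. 291.] 0.9 [ 0.636 -0.086  0.001]
tray [331.  33.] 0.65 [0.498 0.063 0.037]
side
bay_stop [285. 215.] 0.97 [ 0.46  -0.051  0.19 ]
latch_pivot [332. 255.] 0.86 [0.551 0.044 0.049]
latch_knob [360. 251.] 0.59 [ 0.626  0.118 -0.   ]
tray [296. 264.] 0.92 [0.483 0.015 0.06 ]
```

View pics/wrist1.png

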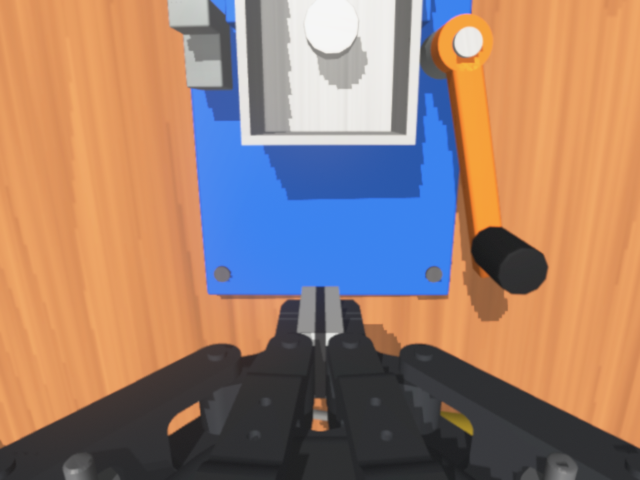

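The wrist view shows the tray's rear wall edge at row 145 (columns 240–415), dead ahead of the closed fingers (320,300). The latch knob (520,265) is well to the right, clear of the gripper. Descending now.

```bash
python3 -m creep '[[[0,0,2.5,0,0,0,1],[0,0,2.5,0,0,0,1],[0,0,2.3,0,0,0,1],[0,0,0,0,0,0,1],[0,0,0,0,0,0,1]]]'
```

```text
clock: 4.82
tool_pos: [0.4958, -0.0457, 0.049]
ee_rot: [-2.246, -2.194, 0.002]
ft_force: [0.5, -0.2, 0.7]
width: 0.005
gripper_force: 0.0
```

```bash
python3 -m creep '[[[1.5,0,0.8,0,0,0,1],[1.5,0.1,0,0,0,0,1],[0.8,0,0,0,0,0,1],[0.4,0,0,0,0,0,1],[0.3,0,0,0,0,0,1],[0.3,0,0,0,0,0,1],[0.3,0,0,0,0,0,1],[0.3,0,0,0,0,0,1],[0.3,0,0,0,0,0,1],[0.3,0,0,0,0,0,1]]]'
python3 -m creep '[[[0.35,0,0,0,0,0,1],[0.35,0,0,0,0,0,1],[0.35,0,0,0,0,0,1],[0.35,0,0,0,0,0,1],[0.35,0,0,0,0,0,1],[0.35,0,0,0,0,0,1],[0.35,0,0,0,0,0,1],[0.35,0,0,0,0,0,1]]]'
```

```text
clock: 5.65
tool_pos: [0.4998, 0.0128, 0.0423]
ee_rot: [2.246, 2.191, -0.001]
ft_force: [-0.7, -6.1, 5.4]
width: 0.001
gripper_force: 3.0
clock: 6.32
tool_pos: [0.5004, 0.0408, 0.0423]
ee_rot: [2.246, 2.191, -0.001]
ft_force: [0.3, -6.0, 5.4]
width: 0.003
gripper_force: 3.0
```

```bash
python3 -m creep '[[[0.3,0,0,0,0,0,1],[0.3,0,0,0,0,0,1],[0.3,0,0,0,0,0,1],[0.2,0,0,0,0,0,1],[0.2,0,0,0,0,0,1]]]'
python3 -m creep '[[[0.15,0,0,0,0,0,1],[0.15,0,0,0,0,0,1]]]'
```

```text
clock: 6.73
tool_pos: [0.5007, 0.0538, 0.0423]
ee_rot: [2.246, 2.191, -0.001]
ft_force: [-1.1, -6.7, 5.0]
width: 0.004
gripper_force: 3.1
clock: 6.9
tool_pos: [0.5008, 0.0565, 0.0423]
ee_rot: [2.246, 2.191, -0.002]
ft_force: [-0.6, -13.2, 7.3]
width: 0.0
gripper_force: 6.9
```

Force is rising; press a little further to confirm the stop.

```bash
python3 -m creep '[[[0.1,0,0,0,0,0,1],[0.1,0,0,0,0,0,1],[0,0,0,0,0,0,1]]]'
```

```text
clock: 7.15
tool_pos: [0.5008, 0.0565, 0.0423]
ee_rot: [2.245, 2.187, -0.007]
ft_force: [-0.8, -16.0, 6.0]
width: 0.001
gripper_force: 7.6
```

Motion stopped at y=0.0565 with the force up to 16 N, which matches the expected home position. Backing off and looking.

```bash
python3 -m creep '[[[-1,0,0,0,0,0,1],[-3,0,0,0,0,0,1],[-3,0,0,0,0,0,1],[-1,0,-3,0,0,0,1],[0,0,-4,0,0,0,1],[0,0,-4,0,0,0,1],[0,0,0,0,0,0,1],[0,0,0,0,0,0,1]]]'
python3 - <<'E'
from h import *
np.set_printoptions(precision=4,suppress=True)
obs={}
for n in ('wrist','top'):
    d=cam(n); cv2.imwrite(f'pics/{n}2.png',d['image'][:,:,::-1])
    for t in ['bay_stop','latch_pivot','latch_knob']:
        for q in models.landmark_of(n,t)[:1]: obs.setdefault(t,[]).append((d,q['xy'])); print(n,t,q['xy'],round(q['score'],2),[atz(d,q['xy'],z) for z in (.033,.043,.068)])
for t in obs:
    if len(obs[t])>1: print('tri',t,tri(obs[t]))
t=cv2.imread('pics/top2.png')[215:325,220:410]; t=cv2.resize(t,None,fx=4,fy=4,interpolation=cv2.INTER_CUBIC); cv2.imwrite('pics/top2c.png',t)
E
```

```text
clock: 7.82
tool_pos: [0.4999, -0.0203, 0.1542]
ee_rot: [2.245, 2.192, 0.007]
ft_force: [0.2, 0.1, -0.8]
width: 0.004
gripper_force: 0.0
wrist latch_pivot [414.8, 104.3] 0.64 [array([0.5583, 0.055 , 0.033 ]), array([0.556 , 0.0548, 0.043 ]), array([0.5504, 0.0544, 0.068 ])]
top latch_pivot [327.3, 245.0] 0.57 [array([0.5527, 0.0557, 0.033 ]), array([0.551 , 0.0557, 0.043 ]), array([0.5469, 0.0555, 0.068 ])]
top latch_knob [272.2, 190.9] 0.23 [array([0.6609, 0.165 , 0.033 ]), array([0.6584, 0.164 , 0.043 ]), array([0.6519, 0.1614, 0.068 ])]
tri latch_pivot [0.5386 0.0543 0.1198]
```

View pics/top2c.png

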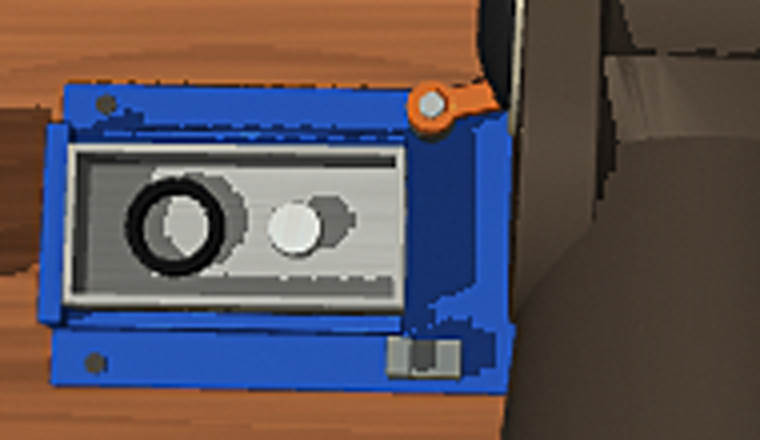

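View pics/wrist2.png

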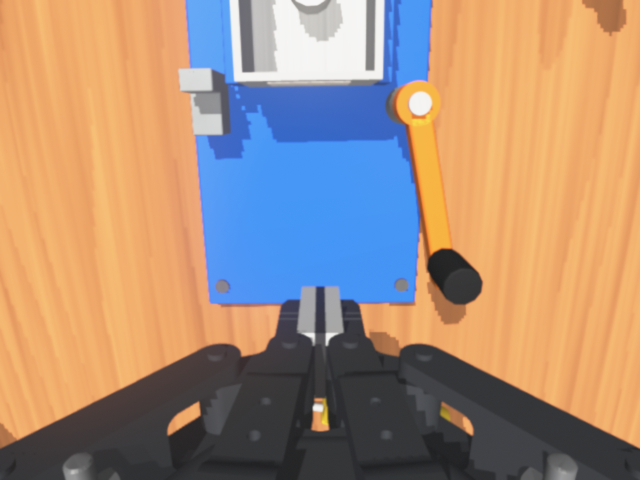

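The tray's front wall meets the blue stop in the top crop (column ~68), and both parts are still inside. In the wrist view the rear wall is level with the guide ends, and the latch lies outward with its knob at (455,277). I now go to the outer side of the knob, turning the tool so its +x face points along the closing direction.

```bash
python3 -m creep '[[[0,3.2,0,0,0,0,1],[0,3.2,0,0,0,0,1],[0,3.2,0,0,0,0,1],[-0.2,3.1,0,0,0,0,1],[0,0,0,0,0,-7.1,1],[0,0,0,0,0,-7.1,1],[0,0,0,0,0,-7.1,1],[0,0,0,0,0,-7.1,1],[0,0,0,0,0,-7.1,1],[0,0,0,0,0,-7.1,1]]]'
python3 -m creep '[[[0,0,0,0,0,-7.1,1],[0,0,0,0,0,-7.1,1],[0,0,0,0,0,-7.1,1],[0,0,0,0,0,-7.1,1],[0,0,0,0,0,-7.1,1],[0,0,0,0,0,-7.1,1],[0,0,0,0,0,-7.1,1],[0,0,0,0,0,-7.1,1],[0,0,0,0,0,-7,1],[0,0,0,0,0,0,1]]]'
python3 - <<'E'
from h import *
np.set_printoptions(precision=4,suppress=True)
obs=[]
d=cam('wrist'); cv2.imwrite('pics/wrist3.png',d['image'][:,:,::-1])
for n in ('wrist','side','top'):
    e=d if n=='wrist' else cam(n)
    for q in models.landmark_of(n,'latch_knob')[:1]: print(n,q['xy'],round(q['score'],2),atz(e,q['xy'],.068))
E
```

```text
clock: 9.05
tool_pos: [0.6249, -0.0246, 0.1504]
ee_rot: [-1.287, -2.865, 0.001]
ft_force: [-0.7, -0.4, -0.4]
width: 0.001
gripper_force: 0.0
clock: 9.88
tool_pos: [0.6249, -0.0246, 0.1506]
ee_rot: [0.416, -3.113, -0.0]
ft_force: [-0.5, -0.0, 1.0]
width: -0.0
gripper_force: 0.0
wrist [319.9, 159.6] 0.85 [ 0.5788 -0.0366  0.068 ]
side [361.0, 252.3] 0.83 [0.5936 0.014  0.068 ]
```

View pics/wrist3.png

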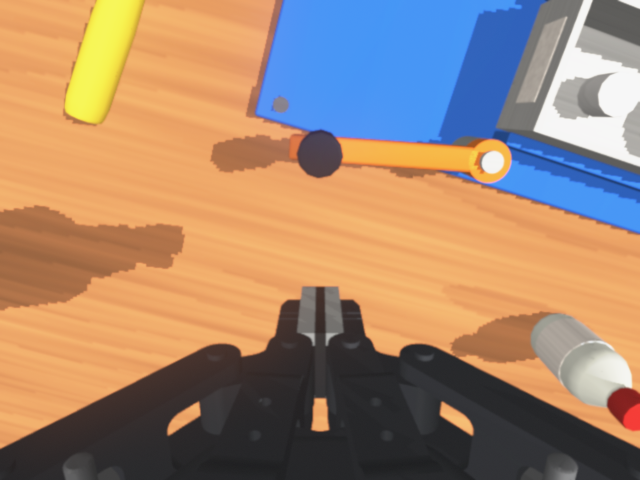

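The knob (320,155) is straight ahead along tool +x, with the arm perpendicular to it and the pivot at (492,162). Measured, the knob is at (0.579,−0.037), 94 mm from the pivot, which agrees with the given 95 mm. Descending and making contact, then following the arc. Each 7° row shifts x +1.17 cm and y −0.2 cm.

```bash
python3 -m creep '[[[0,0,3,0,0,0,1],[0,0,3,0,0,0,1],[0,0,2.3,0,0,0,1],[0,0,0,0,0,0,1],[1.2,0,0,0,0,0,1],[1,0,0,0,0,0,1],[0.5,0,0,0,0,0,1],[0,0,0,0,0,0,1]]]'
python3 -m creep '[[[0.6,-0.1,0,0,0,3.5,1],[0.6,-0.1,0,0,0,3.5,1],[0.6,-0.1,0,0,0,3.5,1],[0.6,-0.1,0,0,0,3.5,1],[0.6,-0.1,0,0,0,3.5,1],[0.6,-0.1,0,0,0,3.5,1]]]'
```

```text
clock: 10.85
tool_pos: [0.5986, -0.0321, 0.0698]
ee_rot: [-0.41, 3.113, -0.0]
ft_force: [-0.5, 0.1, -0.8]
width: -0.002
gripper_force: 0.0
clock: 11.35
tool_pos: [0.5652, -0.0417, 0.0697]
ee_rot: [0.168, 3.134, 0.0]
ft_force: [2.1, 0.5, 1.3]
width: -0.001
gripper_force: 0.6
```

```bash
python3 -m creep '[[[1.18,-0.2,0,0,0,7,1],[1.18,-0.2,0,0,0,7,1],[1.18,-0.2,0,0,0,7,1],[1.18,-0.2,0,0,0,7,1],[1.18,-0.2,0,0,0,7,1],[1.18,-0.2,0,0,0,7,1],[1.18,-0.2,0,0,0,7,1],[1.18,-0.2,0,0,0,7,1],[0,0,0,0,0,0,1]]]'
```

```text
clock: 12.1
tool_pos: [0.4777, -0.0081, 0.0695]
ee_rot: [1.619, 2.691, 0.002]
ft_force: [-0.1, 0.6, -0.3]
width: -0.0
gripper_force: 0.0
```

```bash
python3 -m creep '[[[0.6,-0.1,0,0,0,3.5,1],[0.6,-0.1,0,0,0,3.5,1],[0.6,-0.1,0,0,0,3.5,1],[0.6,-0.1,0,0,0,3.5,1],[0.6,-0.1,0,0,0,3.5,1],[0.6,-0.1,0,0,0,3.5,1],[0.6,-0.1,0,0,0,3.5,1]]]'
python3 -m creep '[[[0.3,0,0,0,0,3.5,1],[0.2,0,0,0,0,0,1],[0,0,0,0,0,0,1]]]'
```

```text
clock: 12.68
tool_pos: [0.4598, 0.0285, 0.0691]
ee_rot: [2.15, 2.289, 0.001]
ft_force: [0.5, -0.2, 0.6]
width: 0.001
gripper_force: 0.6
clock: 12.93
tool_pos: [0.4594, 0.0338, 0.0688]
ee_rot: [2.215, 2.227, 0.001]
ft_force: [-0.3, 0.8, -0.1]
width: 0.0
gripper_force: 0.0
```

```bash
python3 -m creep '[[[0.15,0,0,0,0,0,1],[0.15,0,0,0,0,0,1],[0.15,0,0,0,0,0,1],[0,0,0,0,0,0,1]]]'; python3 -m creep '[[[0.15,0,0,0,0,0,1],[0.15,0,0,0,0,0,1],[0,0,0,0,0,0,1]]]'
```

```text
clock: 13.27
tool_pos: [0.4593, 0.0349, 0.0688]
ee_rot: [2.215, 2.218, -0.008]
ft_force: [0.6, -15.6, 2.6]
width: -0.001
gripper_force: 7.6
clock: 13.52
tool_pos: [0.4593, 0.0351, 0.0688]
ee_rot: [2.214, 2.212, -0.015]
ft_force: [-0.6, -26.6, 3.0]
width: -0.002
gripper_force: 13.4
```

The latch is hard against its stop at y=0.035, just where computed, at 27 N. Retreating and checking.

```bash
python3 -m creep '[[[-1,0,0,0,0,0,1],[-3,0,0,0,0,0,1],[-3,0,0,0,0,0,1],[0,0,-4,0,0,0,1],[0,0,-4,0,0,0,1],[-3,0,-2,0,0,0,1],[-3,-2,0,0,0,0,1],[-3,-2,0,0,0,0,1],[-3,-2,0,0,0,0,1],[0,0,0,0,0,0,1]]]'
python3 -m creep '[[[-4,-1,0,0,0,0,1],[-4,-1,0,0,0,0,1],[-4,-1,0,0,0,0,1],[-4,-1,0,0,0,0,1],[-4,-1,0,0,0,0,1],[0,0,0,0,0,0,1]]]'
python3 - <<'E'
from h import *
np.set_printoptions(precision=4,suppress=True)
d=cam('top')
for t,z in [('latch_knob',.068),('latch_pivot',.043),('spare_tray',0),('oil',0),('driver',0)]:
    for q in models.landmark_of('top',t)[:1]: print(t,q['xy'],round(q['score'],2),atz(d,q['xy'],z))
t=cv2.resize(d['image'][215:325,220:410,::-1],None,fx=4,fy=4,interpolation=cv2.INTER_CUBIC); cv2.imwrite('pics/top4.png',t)
E
```

```text
clock: 14.35
tool_pos: [0.3963, -0.1525, 0.1687]
ee_rot: [2.224, 2.218, -0.002]
ft_force: [-0.0, -0.3, -1.2]
width: 0.0
gripper_force: 0.0
clock: 14.85
tool_pos: [0.3479, -0.3549, 0.1681]
ee_rot: [2.224, 2.216, -0.003]
ft_force: [-0.0, 0.1, 0.9]
width: -0.002
gripper_force: 0.0
latch_knob [326.5, 288.4] 0.77 [0.4649 0.0567 0.068 ]
latch_pivot [327.0, 243.8] 0.81 [0.5534 0.0562 0.043 ]
spare_tray [186.0, 268.6] 0.65 [0.5101 0.3369 0.    ]
oil [268.6, 194.6] 0.79 [0.6617 0.1756 0.    ]
driver [441.1, 273.5] 0.82 [ 0.5012 -0.1695  0.    ]
```

View pics/top4.png

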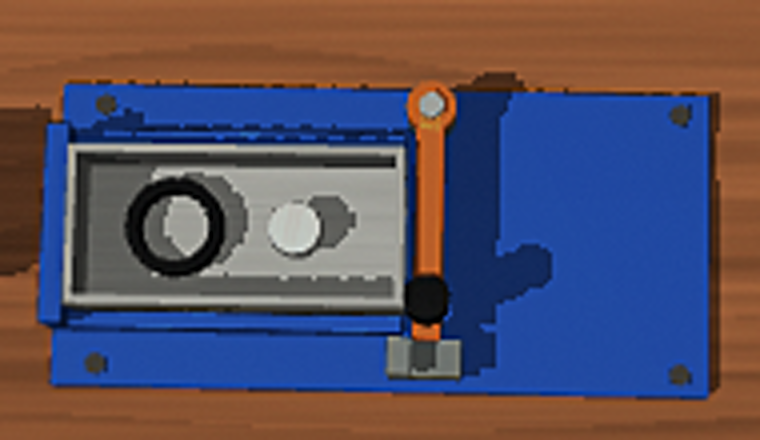

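The tray is against the stop (column ~68) with the ring and turret inside. The latch lies across behind it into the keeper (425,335), and the knob is at the computed closed position. The spare tray, oil and driver have not moved.

```bash
python3 -c "from cell import robot; print(robot.hand_in())"
```

```text
the job is handed in; nothing more can be done
None
```

The tray is fully home against the back stop with both parts still in it, the latch was then closed to its stop behind it, nothing else was moved, and the job was handed in at about 15 s.

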